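Screw the lid onto the airbrush cleaning pot

TASK

Put the screw lid lying on the bench onto the neck of the cleaning pot, resting it lightly on the thread; turn it backwards (counterclockwise from above) until you feel it drop into the thread starts, then clockwise until it is pulled down tight and fully home, and let go. Never force the lid against the thread - press and turn gently - and leave the two paint bottles and the model truck where they stand.

Things in the scene. Friction and masses are not known exactly. Their poses are not given: they have to be found in the camera images.
- pot: Cleaning pot, fixed. Flange 104 mm diameter, 6 thick; aluminium body 76 mm diameter up to 56 mm height; steel neck 40 mm diameter, rim 85 mm above the bench, top 5 mm tapered to 34 mm. Origin: centre of underside, z up. Four equal thread ridges around the neck, one per quarter turn, out to 50 mm diameter. Where their starts lie around the neck is not told: find them by feel.
- pot_rim (a point): Centre of the neck's rim, 85 mm above the bench, z up. The lid is home when its inner roof meets this rim; its underside is then 62 mm above the bench.
- thread_low (a point): On the neck axis, 68 mm up: underside height of each ridge's low (clockwise) end. Ridges are 3 mm thick, cover 70 deg, rise 6 mm counterclockwise seen from above. An upright stop, 6 deg wide, top 79.5 mm above the bench, stands on each low end. A lug on a ridge turned clockwise jams on it. A lug landed on a stop's top, turned back, first drops some 7 mm onto a ridge: not the start yet.
- thread_high (a point): On the neck axis, 74 mm up: underside height of each ridge's high end. Then comes a 20 deg gap, the thread start. A lug turned counterclockwise climbs the ridge and drops off here, about 7 mm, onto a rib; more counterclockwise turning is stopped by the next ridge. From the gap about 50 deg clockwise takes the lug below the ridge and draws the lid 3.5 mm down till tight.
- lid: Loose grey screw lid, 80 to 170 g, right way up: knurled cap 62 mm diameter, 27 mm high, skirt inside diameter 53 mm, inner roof 23 mm above the underside; bar grip on top. Origin: centre of underside, z up. With lugs on the ridges the origin stands 67 to 73 mm above the bench; in the gaps 65.5 mm; screwed home 62 mm.
- lid_grip (a point): Middle of the lid's bar grip, 41 mm above the lid's underside. The bar is 46 mm long along x, 12 mm thick along y, and rises from 27 mm (top of the cap) to 55 mm above the underside. A press of 3 to 5 N is enough while turning; it is tight at about 0.4 N m about the axis. More than 80 N of contact between lid and pot before it is home harms the thread.
- lid_lugs (a point): On the lid's axis, 6 mm above its underside: height of the axes of four round steel lugs inside the skirt, 4 mm diameter, pointing inwards along the lid's +x, -x, +y, -y, inner ends 21 mm from the axis.
- dropper_a: Bystander: black paint dropper bottle with white cap, 27 mm diameter, 80 mm high, standing; origin at the centre of its underside.
- dropper_b: Bystander: white paint dropper bottle with white cap, 27 mm diameter, 80 mm high, standing; origin at the centre of its underside.
- model_truck: Bystander: grey model truck about 56 x 120 x 64 mm on four wheels; origin under its centre at bench height, long side along its y.
Mind the look-alikes: they are no part of the job. What is meant by the lid is not pink, and is the smaller of those in its own colour. Several things have the shape of the pot; the one meant has the colours described above.

How it is judged (in metres and radians):
On the way, in this order (a step that is already met when the one before it is completed fails the run):
1. the lid is brought upright over the neck (horizontal distance between lid and pot below 0.006 m and z of lid in the frame of pot below 0.082 m and angle between lid's own z axis and vertical below 0.2 rad).
2. the lid has dropped into the thread starts (horizontal distance between lid and pot below 0.004 m and z of lid in the frame of pot below 0.0663 m).
At the end, for the whole second after the job is handed in: The lid is on the neck, centred within 3 mm and level within 0.06 rad, drawn down to within 1.5 mm of fully home (origin lower than 63.5 mm above the pot's underside), released and at rest (z of lid in the frame of pot below 0.0635 m and horizontal distance between lid and pot below 0.003 m and angle between lid's own z axis and vertical below 0.06 rad and linear speed of lid below 0.01 m/s and contact force between the fingers and lid below 0.2 N); the robot touches nothing.
It fails at once if the lid is forced against the thread before it is nearly home (over 80 N) (contact force between lid and pot above 80 N and z of lid in the frame of pot above 0.0645 m).
It fails at once if the lid is overtightened (over 150 N between lid and pot) (contact force between lid and pot above 150 N).
It fails at once if the black bottle is pushed more than 20 mm or tipped (distance of dropper_a from where it was at the start of the episode above 0.02 m or angle between dropper_a's own z axis and vertical above 0.4 rad).
It fails at once if the white bottle is pushed more than 20 mm or tipped (distance of dropper_b from where it was at the start of the episode above 0.02 m or angle between dropper_b's own z axis and vertical above 0.4 rad).
It fails at once if the model truck is pushed more than 20 mm or tipped (distance of model_truck from where it was at the start of the episode above 0.02 m or angle between model_truck's own z axis and vertical above 0.4 rad).
It also fails if it takes over 72 s, if anything falls off the work surface, if the arm or the gripper's body presses on something with over 40 N, if the wrist force passes 120 N, or if a joint passes its speed limit or range.

ROBOT

A 6-joint arm with a two-finger parallel gripper is mounted at the origin on the work surface. World frame = base frame: x ahead of the robot, y to its left, z up, the work surface at z = 0. Lengths are in mm, angles in degrees, forces in N, time in s.
With the tool pointing down it reaches from about 350 to 850 mm from the base axis. Payload 8.1 kg.
Tool frame: the origin (TCP) lies on the centre line of the jaws, within the pads' length; the fingertips stand 11 mm ahead of it and the grasp point (between the pads) lies 8 mm behind it; z points along the fingers, y is the direction in which the jaws open and shut (so a half turn about z gives the same grasp; the last joint's range is limited). The gripper opens to 85 mm and grips with 20 to 120 N. Pads are 22 mm wide; open, the fingers measure 114 mm over their backs; the gripper's body (76 mm by 85 mm) begins 54 mm behind the grasp point. The pads swing forward as they close: fully open they stand 13 mm farther back than shut.
Start: joints at [-69.752, 7.471, 85.268, -0, 87.261, -4.893], TCP at [254.932, -543.153, 220.992] pointing down, gripper open.
Joint ranges: [-169.43, 169.43], [-51.17, 129.36], [1.28, 143.12], [-76.62, 256.62], [0, 156.53], [-152.29, 152.29]. Speed limits (degrees/s): [136.94, 136.94, 159.86, 180, 180, 180].

INTERFACE

Orientations are given as [roll, pitch, yaw] about the fixed x, y, z axes, in that order (R = Rz(yaw) Ry(pitch) Rx(roll)).
In Python, from bench import telemetry, viewer, r gives the robot as it stands.
- The arm moves only by the shell command python3 -m inch 'ROWS' [FORCE]. ROWS is JSON, a list of rows, each a list of 3 entries, a list of its own where there are three numbers: the shift along the tool's x, y, z in cm, then the turn, a rotation vector about the tool's x, y, z in rad, then the opening, from 0 (shut) to 1 (fully open). A call has 1 to 20 rows; each row is the pose to reach, as a shift and turn from the pose commanded when the call began, along the tool's axes at that moment; what a row does not reach only later rows make up. A row lasts 1/10 s, in which the tool goes at most 50 mm and 8.59 degrees, less where a joint would pass 70% of its speed; a pose out of reach is approached as far as the arm can. A call with a gripper value outside its range is refused whole. The fingers move at their own pace and stop on an object; FORCE is the grip in N (left out, the last holds). Time passes only in rows, so rows that repeat a pose let the fingers close. It gives the time, the measured TCP pose, the force and the opening at its end, in the units of the state.
- telemetry.sense(): the state, without advancing time (a new reading comes with each control period).
- viewer.snapshot(name): name is "scene" or "top" or "wrist"; returns the picture (480x640x3 uint8, red, green, blue); there is no depth.
- viewer.camera_model(name): a dict with "fx", "fy", "cx", "cy" (pixels), "dist" ([k1, k2, p1, p2, k3] as OpenCV has them; the pictures are not rectified), "cam_to_world" (4x4, takes a point from camera to world coordinates); the wrist camera has in their place "mount" (4x4, takes a point from camera to tool coordinates, whose origin is the TCP and whose axes are the flange's). Camera axes: x right, y down, z forward; pixel columns grow to the right and rows downward; lengths in mm; the calibration is good to about 2 mm. A picture is of the moment at which its call begins: read the wrist's pose just before it. camera_model takes no time and is no camera call.
- r.hand_in(): hands the job in, once; it reports no verdict.
The state is a dict: "time": time; "joint_pos": joint angles; "qd": joint speeds; "joint_efforts": joint torques, N m; "tool_pos": TCP position; "tcp_rot": TCP orientation; "ft_force": force on the tool from outside, world axes, zero at the start; "wrist_torque": the same for the moment, N m; "finger_gap": finger opening in mm.
Only numpy, scipy, OpenCV 4.12 (cv2) and the standard library are available. Lean on these libraries where they do the work, as an engineer would, in place of code of your own. Each camera call takes 0.05 s, during which the arm holds its last target.

## Working session

There is one attempt and no reset: what is moved stays moved. The work goes in short steps, Python scripts to look and compute and a shell command to move; the robot and the scene stay as the last step left them, time stands still between calls to the robot, and variables do not carry over. Pictures are saved under pics/ and viewed, and the job is handed in when it is done.

```bash
ls; mkdir -p pics; python3 - <<'E'
from bench import telemetry, viewer, r
import cv2
print(telemetry.sense())
for n in("scene","top","wrist"):
    cv2.imwrite(f"pics/{n}0.png",viewer.snapshot(n)[:,:,::-1]); print(n,viewer.camera_model(n))
E
```

```text
pics
{'time': 0.0, 'joint_pos': array([-6.97517182e+01,  7.51668144e+00,  8.53313714e+01, -1.08248972e-03,
        8.72615014e+01, -4.89198048e+00]), 'qd': array([-0.01715591, -0.01097908, -0.09303683, -0.05524449, -0.09916774,
       -0.02368188]), 'joint_efforts': array([-4.54052453e-03, -5.69400358e+01, -5.00557101e+01, -3.66546628e-04,
        1.49096962e-02, -1.26056614e-05]), 'tool_pos': array([ 254.7212884 , -542.59762683,  219.90800457]), 'tcp_rot': array([-1.79890753e+02, -8.26528990e-03,  2.51403072e+01]), 'ft_force': array([-0.61787788, -0.44151875, -0.30661796]), 'wrist_torque': array([-0.01230258, -0.00061843,  0.0175928 ]), 'finger_gap': 85.41310677600215}
scene {'fx': 537.3373319400675, 'fy': 537.3373319400675, 'cx': 319.67227414124454, 'cy': 239.08028624873407, 'dist': array([-0.01822197,  0.        ,  0.        ,  0.        ,  0.        ]), 'cam_to_world': array([[ 6.30720757e-02,  8.44536946e-01, -5.31769932e-01,
         1.00623728e+03],
       [ 9.97997962e-01, -5.08692916e-02,  3.75816791e-02,
        -3.89526277e+01],
       [ 4.68835679e-03, -5.33075663e-01, -8
[... 514 characters left out ...]
96022e-02, -1.25769686e-01, -9.91803157e-01,
         1.13522842e+03],
       [ 0.00000000e+00,  0.00000000e+00,  0.00000000e+00,
         1.00000000e+00]])}
wrist {'fx': 347.11079186912895, 'fy': 347.11079186912895, 'cx': 320.9917717150535, 'cy': 239.00825848606985, 'dist': array([-0.05955741,  0.        ,  0.        ,  0.        ,  0.        ]), 'mount': array([[ 1.54229329e-04, -9.52472103e-01, -3.04625786e-01,
         7.82367862e+01],
       [ 9.99999814e-01, -3.30427290e-05,  6.09605575e-04,
         5.09876416e-01],
       [-5.90697972e-04, -3.04625823e-01,  9.52471920e-01,
        -1.52344206e+02],
       [ 0.00000000e+00,  0.00000000e+00,  0.00000000e+00,
         1.00000000e+00]])}
```

View pics/scene0.png

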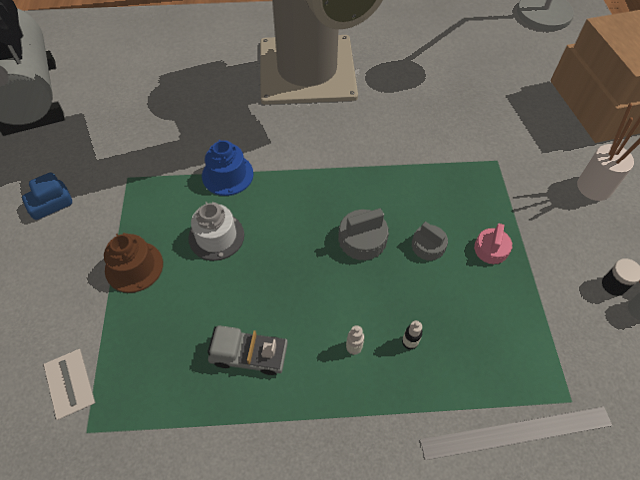

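View pics/top0.png

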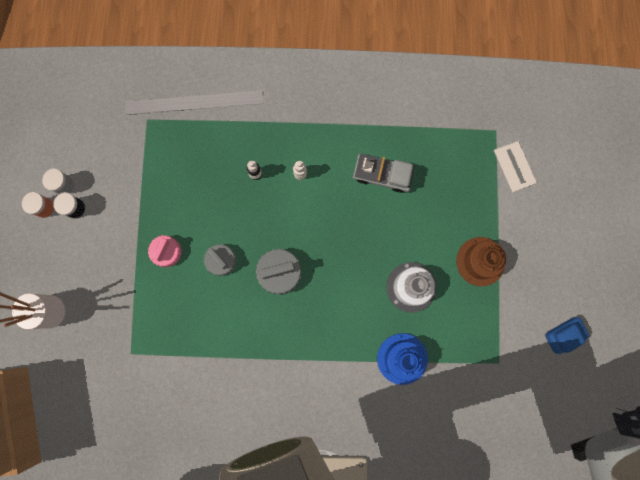

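View pics/wrist0.png

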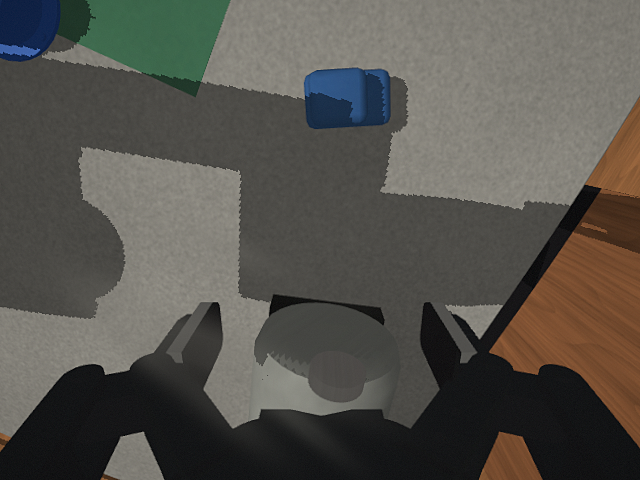

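Scene and top views, lid candidates (top-view pixels): small grey (220,260), large grey (278,271), pink (165,251). I take the small grey one. Pot candidates: silver on a dark flange (412,288), blue (403,358), brown (482,261). I take the silver one. Bottles are at (254,170) black and (300,170) white; the truck is at (384,173).

```bash
cat > h.py <<'E'
import numpy as np, cv2
from bench import telemetry, viewer, r
from scipy.spatial.transform import Rotation as R
def ray(name,px,T=None):
    m=viewer.camera_model(name)
    K=np.array([[m['fx'],0,m['cx']],[0,m['fy'],m['cy']],[0,0,1]])
    u=cv2.undistortPoints(np.array([[px]],float),K,np.array(m['dist']))[0,0]
    T=np.array(m['cam_to_world']) if T is None else T
    return T[:3,3],T[:3,:3]@np.array([u[0],u[1],1])
def onz(name,px,z,T=None):
    o,d=ray(name,px,T); return o+d*(z-o[2])/d[2]
def two(a,b):
    (o1,d1),(o2,d2)=a,b
    s=np.linalg.lstsq(np.c_[d1,-d2],o2-o1,rcond=None)[0]
    p,q=o1+s[0]*d1,o2+s[1]*d2
    return (p+q)/2,np.linalg.norm(p-q)
def wristT(s):
    T=np.eye(4);T[:3,:3]=R.from_euler('xyz',s['tcp_rot'],degrees=True).as_matrix();T[:3,3]=s['tool_pos']
    return T@np.array(viewer.camera_model('wrist')['mount'])
E
python3 - <<'E'
from h import *
t=cv2.imread('pics/top0.png'); s=cv2.imread('pics/scene0.png')
a=cv2.resize(t[220:340,170:450],None,fx=2.8,fy=2.8,interpolation=cv2.INTER_CUBIC)
cv2.imwrite('pics/topc.png',a[:,:790])
b=cv2.resize(s[190:280,170:470],None,fx=2.6,fy=2.6,interpolation=cv2.INTER_CUBIC)
cv2.imwrite('pics/scenec.png',b)
E
```

```text
(no output)
```

View pics/topc.png

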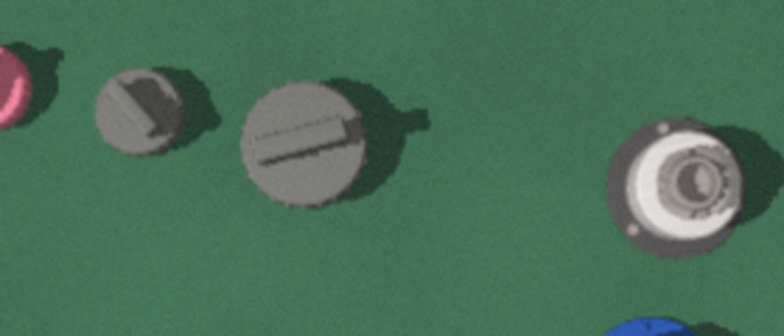

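View pics/scenec.png

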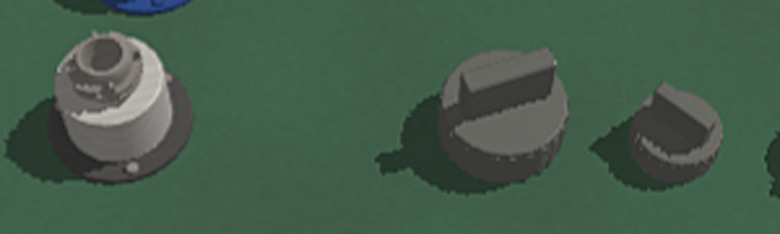

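Top crop: small lid disc centre is ~(219.6,260) with bar from upper-left to lower-right. The silver pot's neck rim is ~(418,285.7).

```bash
python3 - <<'E'
from h import *
print('lid top',onz('top',(219.6,260),27)); 
print('lid size px->mm', onz('top',(204,260),27)-onz('top',(235.3,260),27))
print('lid scene',onz('scene',(170+680/2.6,190+115/2.6),27))
print('bar ends', onz('top',(170+107/2.8,220+85/2.8),55), onz('top',(170+150/2.8,220+136/2.8),55))
print('rim', onz('top',(170+697/2.8,220+183/2.8),85), onz('scene',(170+103/2.6,190+56/2.6),85))
print(two(ray('top',(170+697/2.8,220+183/2.8)),ray('scene',(170+103/2.6,190+56/2.6))))
print('flange',onz('top',(170+677/2.8,220+188/2.8),6))
s=telemetry.sense();M=R.from_euler('xyz',s['tcp_rot'],degrees=True).as_matrix();print(M.round(3))
tgt=onz('top',(219.6,260),27)
print('to lid shift tool cm', M.T@(np.r_[tgt[:2],150]-s['tool_pos'])/10, tgt)
E
```

```text
lid top [496.04548777 198.42533909  27.        ]
lid size px->mm [-1.93838662 63.48620798  0.        ]
lid scene [489.66269821 202.49710698  27.        ]
bar ends [511.84492597 217.08122994  55.        ] [476.79881508 184.8689248   55.        ]
rim [ 453.01499532 -194.50100864   85.        ] [ 456.14140519 -192.73449141   85.        ]
(array([ 453.2183102 , -194.3863586 ,   81.06819851]), np.float64(1.6932111136943273))
flange [ 453.46186488 -194.689259      6.        ]
[[ 0.905  0.425 -0.001]
 [ 0.425 -0.905  0.001]
 [ 0.    -0.001 -1.   ]]
to lid shift tool cm [ 53.32917521 -56.83402297   7.1046616 ] [496.04548777 198.42533909  27.        ]
```

```bash
python3 -m inch '[[[53.3,-56.8,1.5],[0,0,-0.305],1],[[53.3,-56.8,1.5],[0,0,-0.305],1],[[53.3,-56.8,1.5],[0,0,-0.305],1],[[53.3,-56.8,1.5],[0,0,-0.305],1],[[53.3,-56.8,1.5],[0,0,-0.305],1],[[53.3,-56.8,1.5],[0,0,-0.305],1],[[53.3,-56.8,1.5],[0,0,-0.305],1],[[53.3,-56.8,1.5],[0,0,-0.305],1],[[53.3,-56.8,1.5],[0,0,-0.305],1],[[53.3,-56.8,1.5],[0,0,-0.305],1],[[53.3,-56.8,1.5],[0,0,-0.305],1],[[53.3,-56.8,1.5],[0,0,-0.305],1],[[53.3,-56.8,1.5],[0,0,-0.305],1],[[53.3,-56.8,1.5],[0,0,-0.305],1],[[53.3,-56.8,1.5],[0,0,-0.305],1],[[53.3,-56.8,1.5],[0,0,-0.305],1],[[53.3,-56.8,1.5],[0,0,-0.305],1],[[53.3,-56.8,1.5],[0,0,-0.305],1],[[53.3,-56.8,1.5],[0,0,-0.305],1],[[53.3,-56.8,1.5],[0,0,-0.305],1]]' 40
python3 - <<'E'
from h import *
s=telemetry.sense(); cv2.imwrite('pics/w1.png',viewer.snapshot('wrist')[:,:,::-1]); print(s['time'],s['tool_pos'],s['tcp_rot'],s['joint_pos'],s['ft_force'])
np.save('w1T.npy',wristT(s))
E
```

```text
time: 2.15
tool_pos: [496.1, 196.3, 206.1]
tcp_rot: [180.0, 0.0, 42.5]
ft_force: [0.7, -0.5, 0.1]
finger_gap: 85.2
2.15 [496.07169115 196.33614873 206.09538345] [1.79986501e+02 1.46633588e-03 4.25292062e+01] [ 1.60947283e+01 -2.43351812e+00  9.70217899e+01 -1.27814479e-02
  8.54070320e+01  6.35665449e+01] [ 0.68429675 -0.46346625  0.13391172]
```

View pics/w1.png

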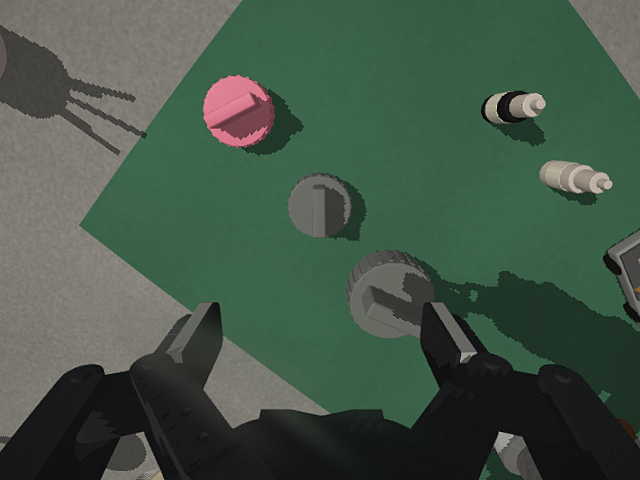

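Wrist view: small grey lid disc centre ~(319,206), bar along tool x (columns ~313-326, rows ~184-237). The large grey lid at (390,293) is close to the right finger but outside the bar's line; pink is at (239,111).

```bash
python3 - <<'E'
from h import *
im=cv2.imread('pics/w1.png'); T=np.load('w1T.npy')
cv2.imwrite('pics/w1c.png',cv2.resize(im[160:255,270:380],None,fx=6,fy=6,interpolation=cv2.INTER_CUBIC))
hsv=cv2.cvtColor(im,cv2.COLOR_BGR2HSV); m=((hsv[...,1]<50)&(hsv[...,2]>45)).astype(np.uint8)
m=cv2.morphologyEx(m,cv2.MORPH_OPEN,np.ones((3,3)))
n,l,st,c=cv2.connectedComponentsWithStats(m); k=l[206,300]; print(st[k],c[k])
cnt=max(cv2.findContours((l==k).astype(np.uint8),0,1)[0],key=len); print(cv2.minEnclosingCircle(cnt))
E
```

```text
[ 287  172   65   66 3257] [319.27509979 204.84218606]
((319.16021728515625, 204.552490234375), 32.85537338256836)
```

View pics/w1c.png

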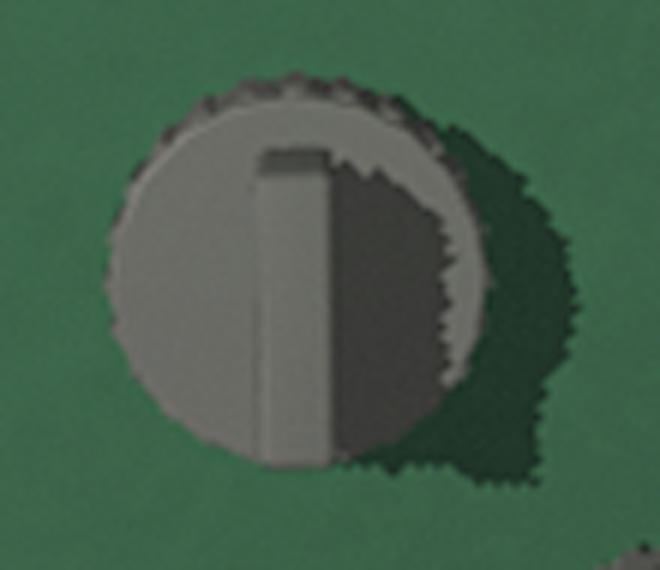

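```bash
python3 - <<'E'
from h import *
T=np.load('w1T.npy')
a=onz('wrist',(319.3,188.8),55,T);b=onz('wrist',(319.3,237.5),55,T);print(a,b,np.linalg.norm(a-b),(a+b)/2,np.degrees(np.arctan2(*(a-b)[1::-1])))
c=onz('wrist',(319.8,207),27,T);print('cap',c)
print('width',np.linalg.norm(onz('wrist',(313.5,213),55,T)-onz('wrist',(325.2,213),55,T)))
s=telemetry.sense();M=R.from_euler('xyz',s['tcp_rot'],degrees=True).as_matrix()
for p in((a+b)/2,c): print((M.T@(np.r_[p[:2],33]-s['tool_pos'])/10).round(2))
E
```

```text
[515.67696018 215.29807252  55.        ] [482.58707132 185.02418858  55.        ] 44.84917830076221 [499.13201575 200.16113055  55.        ] 42.455342502998
cap [499.31714756 199.82098457  27.        ]
width 10.490984615070568
[ 0.47 -0.08 17.32]
[ 0.46 -0.04 17.32]
```

```bash
python3 - <<'E'
from h import *
T=np.load('w1T.npy');s=telemetry.sense();M=R.from_euler('xyz',s['tcp_rot'],degrees=True).as_matrix()
for u in((348,290),(433,290),(390,250),(390,338)): print((M.T@(onz('wrist',u,38,T)-s['tool_pos'])).round(0))
E
python3 -m inch '[[[0.45,-0.05,0],[0,0,0],0.5],[[0.45,-0.05,4],[0,0,0],0.5],[[0.45,-0.05,8],[0,0,0],0.5],[[0.45,-0.05,11],[0,0,0],0.5],[[0.45,-0.05,12],[0,0,0],0.5],[[0.45,-0.05,12],[0,0,0],0.5],[[0.45,-0.05,12],[0,0,0],0.5]]'
python3 - <<'E'
from h import *
s=telemetry.sense(); cv2.imwrite('pics/w2.png',viewer.snapshot('wrist')[:,:,::-1]); print(s['time'],s['tool_pos'],s['tcp_rot'],s['ft_force'],s['finger_gap'])
E
```

```text
[-79.  28. 168.]
[-79. 116. 168.]
[-36.  69. 168.]
[-136.   75.  168.]
time: 2.9
tool_pos: [500.3, 201.1, 87.7]
tcp_rot: [179.9, -0.1, 42.6]
ft_force: [0.2, 0.0, 0.5]
finger_gap: 43.0
2.9 [500.27158325 201.12476561  87.7364536 ] [ 1.79946199e+02 -1.12975443e-01  4.26010875e+01] [0.2004078  0.00886583 0.5234508 ] 42.99918421574257
```

View pics/w2.png

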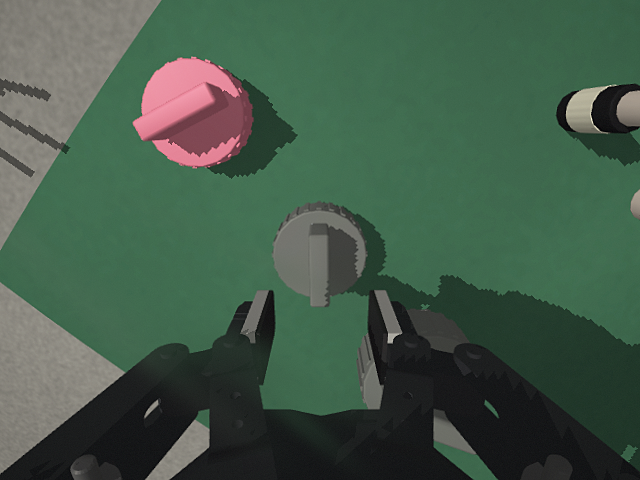

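Wrist view: bar (cols 309–328) lies centred between the fingers (~320).

```bash
python3 - <<'E'
from h import *
s=telemetry.sense();T=wristT(s);M=R.from_euler('xyz',s['tcp_rot'],degrees=True).as_matrix()
for u in((318.5,227),(318.5,306)): print((M.T@(onz('wrist',u,55,T)-s['tool_pos'])).round(1),onz('wrist',u,55,T))
E
python3 -m inch '[[[0,0,2],[0,0,0],0.5],[[0,0,4],[0,0,0],0.5],[[0,0,4.6],[0,0,0],0.5],[[0,0,4.6],[0,0,0],0.5],[[0,0,4.6],[0,0,0],0.5]]'
```

```text
[25.6 -0.7 33.4] [519.24419068 219.19186742  55.        ]
[-23.5  -0.8  33.3] [483.00004012 185.99622508  55.        ]
time: 3.45
tool_pos: [500.2, 201.3, 41.7]
tcp_rot: [179.9, -0.1, 42.6]
ft_force: [0.0, -0.2, 0.4]
finger_gap: 42.7
```

```bash
python3 -m inch '[[[0,0,0],[0,0,0],0],[[0,0,0],[0,0,0],0],[[0,0,0],[0,0,0],0],[[0,0,0],[0,0,0],0],[[0,0,0],[0,0,0],0],[[0,0,0],[0,0,0],0],[[0,0,0],[0,0,0],0]]' 70
python3 - <<'E'
from h import *
s=telemetry.sense(); cv2.imwrite('pics/w3.png',viewer.snapshot('wrist')[:,:,::-1]); print(s['time'],s['tool_pos'],s['tcp_rot'],s['ft_force'],s['finger_gap'])
E
```

```text
time: 4.15
tool_pos: [499.7, 201.4, 41.0]
tcp_rot: [180.0, -0.1, 42.6]
ft_force: [-2.2, 1.3, 6.3]
finger_gap: 8.7
4.15 [499.72092119 201.44760182  41.02810963] [ 1.79986437e+02 -9.12632870e-02  4.26220287e+01] [-2.17828407  1.34024202  6.29368129] 8.666460867673493
```

View pics/w3.png

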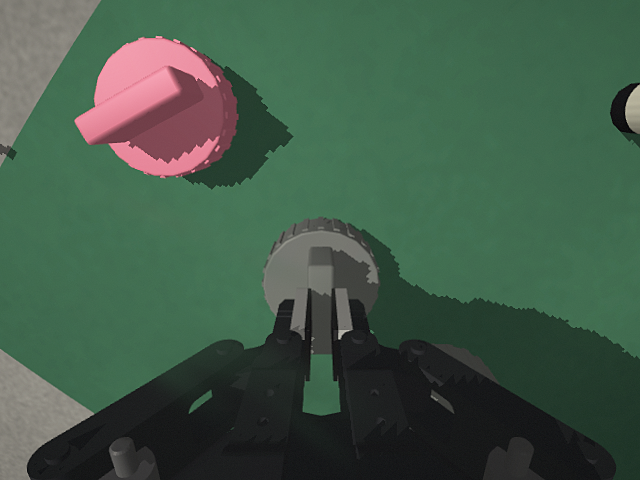

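```bash
python3 -m inch '[[[0,0,-3],[0,0,0],0],[[0,0,-7],[0,0,0],0],[[0,0,-12],[0,0,0],0],[[0,0,-16],[0,0,0],0],[[0,0,-17.9],[0,0,0],0],[[0,0,-17.9],[0,0,0],0]]'
python3 -m inch '[[[-3,2,0],[0,0,0],0],[[-37.1,25.9,0],[0,0,0],0],[[-37.1,25.9,0],[0,0,0],0],[[-37.1,25.9,0],[0,0,0],0],[[-37.1,25.9,0],[0,0,0],0],[[-37.1,25.9,0],[0,0,0],0],[[-37.1,25.9,0],[0,0,0],0],[[-37.1,25.9,0],[0,0,0],0],[[-37.1,25.9,0],[0,0,0],0],[[-37.1,25.9,0],[0,0,0],0],[[-37.1,25.9,0],[0,0,0],0],[[-37.1,25.9,0],[0,0,0],0],[[-37.1,25.9,0],[0,0,0],0],[[-37.1,25.9,0],[0,0,0],0],[[-37.1,25.9,0],[0,0,0],0]]'
python3 - <<'E'
from h import *
s=telemetry.sense(); cv2.imwrite('pics/w4.png',viewer.snapshot('wrist')[:,:,::-1]); print(s['time'],s['tool_pos'],s['tcp_rot'],s['ft_force'],s['finger_gap'])
np.save('w4T.npy',wristT(s))
E
```

```text
time: 4.8
tool_pos: [501.2, 201.4, 223.2]
tcp_rot: [179.8, -0.4, 42.6]
ft_force: [1.2, 0.1, -1.3]
finger_gap: 8.5
time: 6.3
tool_pos: [401.8, -239.9, 218.9]
tcp_rot: [-180.0, -0.0, 42.7]
ft_force: [-0.8, 0.6, -0.2]
finger_gap: 8.6
6.3 [ 401.82378355 -239.93177919  218.91892831] [-1.79998423e+02 -5.47911612e-03  4.27204577e+01] [-0.78222855  0.56822138 -0.15254804] 8.557627087866685
```

View pics/w4.png

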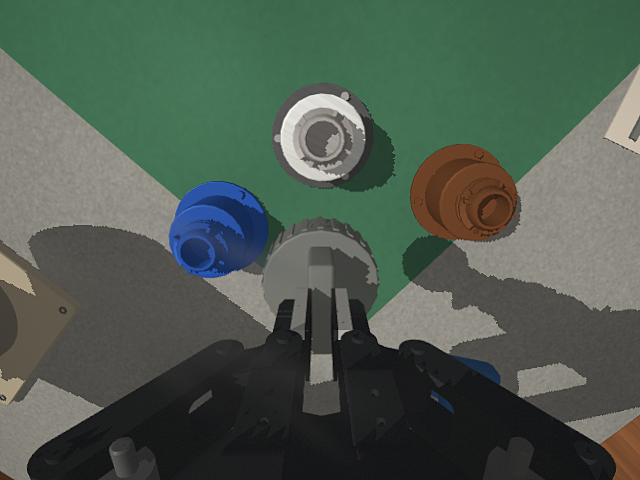

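Lid is held with its bar along the pads; the silver pot's neck rim is at ~(322,139), flange centre ~(323,135).

```bash
python3 - <<'E'
from h import *
im=cv2.imread('pics/w4.png')
a=cv2.resize(im[80:195,265:380],None,fx=5,fy=5,interpolation=cv2.INTER_CUBIC)
b=cv2.resize(im[205:365,250:390],None,fx=3.6,fy=3.6,interpolation=cv2.INTER_CUBIC)
cv2.imwrite('pics/w4a.png',a);cv2.imwrite('pics/w4b.png',b)
E
```

```text
(no output)
```

View pics/w4a.png

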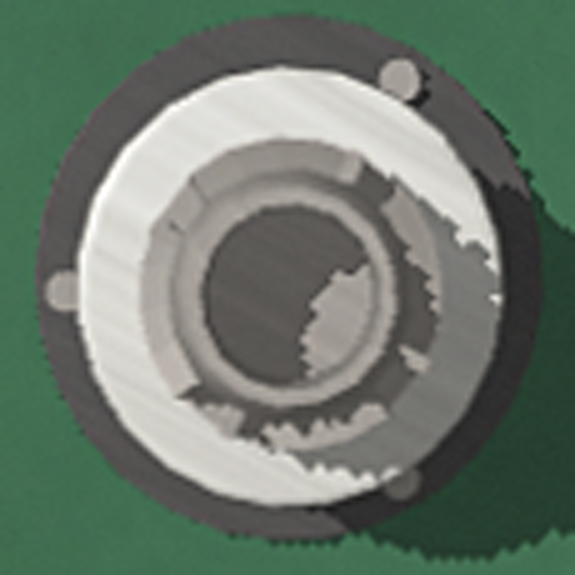

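View pics/w4b.png

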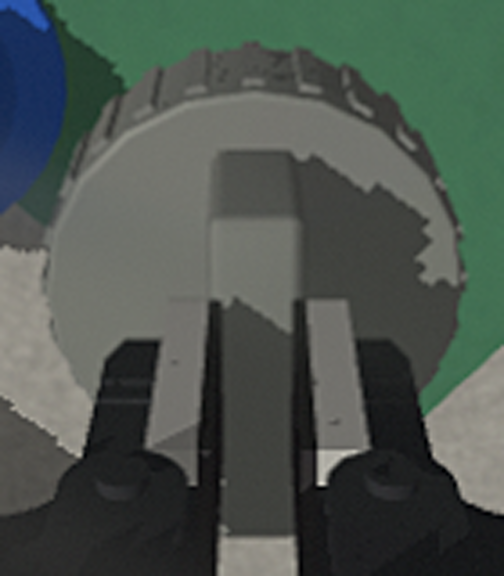

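```bash
python3 - <<'E'
from h import *
T=np.load('w4T.npy')
for n,u,z in(('rim',(323.9,138.8),85),('body',(322.8,137.4),56),('flange',(322.8,136),6)): print(n,onz('wrist',u,z,T))
print('bore width',np.linalg.norm(onz('wrist',(265+204/5,139),85,T)-onz('wrist',(265+386/5,139),85,T)),'rimring 193-397',np.linalg.norm(onz('wrist',(265+193/5,139),85,T)-onz('wrist',(265+397/5,139),85,T)))
m=np.array(viewer.camera_model('wrist')['mount'])
a=onz('wrist',(320.8,265.3),-14,m);b=onz('wrist',(321.7,354.2),-14,m);print('bar in tool',a,b,(a+b)/2)
for u in((250+48/3.6,205+270/3.6),(250+462/3.6,205+270/3.6),(320.8,205+93/3.6)): print('cap',onz('wrist',u,14,m))
t=cv2.cvtColor(viewer.snapshot('scene'),cv2.COLOR_RGB2BGR); cv2.imwrite('pics/s4.png',t)
E
```

```text
rim [ 455.49605189 -194.48966556   85.        ]
body [ 455.30189044 -193.68866472   56.        ]
flange [ 455.63479737 -193.74789773    6.        ]
bore width 28.996234494352432 rimring 193-397 32.50255562688936
bar in tool [ 21.95409852   0.57681688 -14.        ] [-23.25233561   1.00015954 -14.        ] [ -0.64911855   0.78848821 -14.        ]
cap [  2.27364755 -29.55248742  14.        ]
cap [ 2.27162354 30.73879317 14.        ]
cap [29.12358573  0.5742246  14.        ]
```

View pics/s4.png

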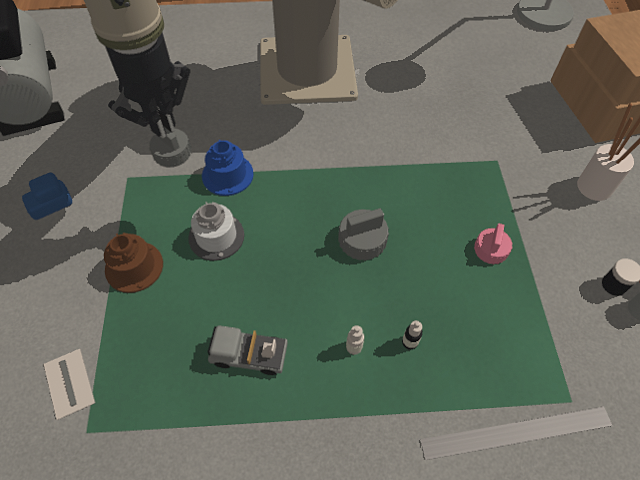

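```bash
python3 -m inch '[[[3.5,0.1,0],[0,0,0],0],[[7.15,0.19,0],[0,0,0],0],[[7.15,0.19,0],[0,0,0],0],[[7.15,0.19,3],[0,0,0],0],[[7.15,0.19,6],[0,0,0],0],[[7.15,0.19,7.9],[0,0,0],0],[[7.15,0.19,7.9],[0,0,0],0],[[7.15,0.19,7.9],[0,0,0],0]]'
python3 - <<'E'
from h import *
for n in('scene','wrist','top'): cv2.imwrite(f'pics/{n}5.png',viewer.snapshot(n)[:,:,::-1])
s=telemetry.sense(); print(s['time'],s['tool_pos'],s['tcp_rot'],s['ft_force'],s['wrist_torque'])
a=cv2.imread('pics/scene5.png')[120:270,150:310]; b=cv2.imread('pics/wrist5.png')[180:380,210:430]
cv2.imwrite('pics/s5.png',np.hstack([cv2.resize(a,(400,375),interpolation=2),cv2.resize(b,(400,375),interpolation=2)]))
E
```

```text
time: 7.2
tool_pos: [455.2, -193.9, 140.4]
tcp_rot: [-180.0, 0.0, 42.6]
ft_force: [-0.7, -0.2, -0.1]
finger_gap: 8.6
7.35 [ 456.35950432 -194.5154962   141.88356539] [ 1.79839624e+02 -5.14025957e-02  4.26171086e+01] [ 0.23681759 -1.20007261 -1.3355052 ] [ 0.01029772  0.04341306 -0.00236883]
```

View pics/s5.png

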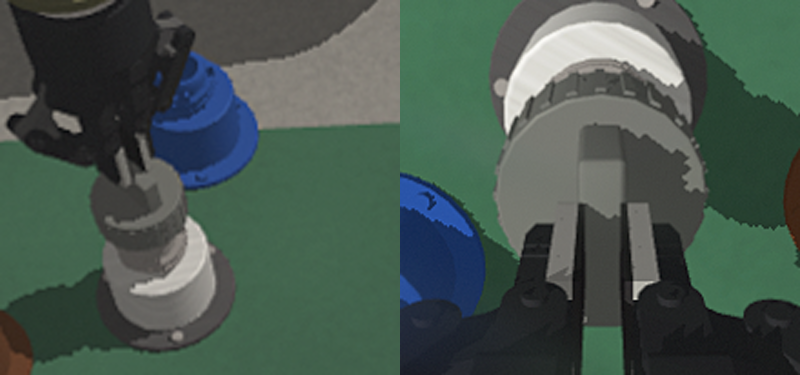

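```bash
python3 -m inch '[[[0,0,0.5],[0,0,0],0],[[0,0,1],[0,0,0],0],[[0,0,1.5],[0,0,0],0],[[0,0,1.8],[0,0,0],0],[[0,0,1.8],[0,0,0],0],[[0,0,1.8],[0,0,0],0]]'
python3 -m inch '[[[0,0,0.1],[0,0,0],0],[[0,0,0.2],[0,0,0],0],[[0,0,0.3],[0,0,0],0],[[0,0,0.4],[0,0,0],0],[[0,0,0.4],[0,0,0],0]]'
```

```text
time: 7.95
tool_pos: [455.3, -193.8, 121.8]
tcp_rot: [-180.0, 0.0, 42.6]
ft_force: [-0.1, -0.5, -1.1]
finger_gap: 8.6
time: 8.45
tool_pos: [455.2, -193.8, 117.8]
tcp_rot: [-180.0, 0.0, 42.6]
ft_force: [-0.6, 0.2, -0.9]
finger_gap: 9.1
```

```bash
python3 -m inch '[[[0,0,0.05],[0,0,0],0],[[0,0,0.1],[0,0,0],0],[[0,0,0.15],[0,0,0],0],[[0,0,0.2],[0,0,0],0],[[0,0,0.2],[0,0,0],0]]'; python3 -c "
from h import *
s=telemetry.sense();print(s['wrist_torque'])"
```

```text
time: 8.95
tool_pos: [455.3, -193.8, 115.9]
tcp_rot: [-180.0, -0.0, 42.6]
ft_force: [0.5, 0.0, -1.8]
finger_gap: 9.0
[ 0.06194078 -0.03253808 -0.05899575]
```

```bash
python3 -m inch '[[[0,0,0.05],[0,0,0],0],[[0,0,0.1],[0,0,0],0],[[0,0,0.15],[0,0,0],0],[[0,0,0.2],[0,0,0],0],[[0,0,0.2],[0,0,0],0]]'; python3 -m inch '[[[0,0,0.05],[0,0,0],0],[[0,0,0.1],[0,0,0],0],[[0,0,0.1],[0,0,0],0]]'; python3 -m inch '[[[0,0,0.05],[0,0,0],0],[[0,0,0.1],[0,0,0],0],[[0,0,0.1],[0,0,0],0]]'
```

```text
time: 9.45
tool_pos: [455.3, -193.9, 113.9]
tcp_rot: [-180.0, -0.0, 42.6]
ft_force: [-0.7, -0.2, -0.1]
finger_gap: 8.6
time: 9.75
tool_pos: [455.3, -193.9, 112.9]
tcp_rot: [-180.0, 0.0, 42.6]
ft_force: [1.1, 1.0, -1.3]
finger_gap: 8.8
time: 10.05
tool_pos: [455.3, -193.9, 111.9]
tcp_rot: [-180.0, -0.0, 42.6]
ft_force: [0.5, 0.1, -0.7]
finger_gap: 8.4
```

```bash
python3 -m inch '[[[0,0,0.05],[0,0,0],0],[[0,0,0.1],[0,0,0],0],[[0,0,0.1],[0,0,0],0]]'; python3 -m inch '[[[0,0,0.05],[0,0,0],0],[[0,0,0.1],[0,0,0],0],[[0,0,0.1],[0,0,0],0]]';
```

```text
time: 10.35
tool_pos: [455.3, -193.9, 110.9]
tcp_rot: [-180.0, 0.0, 42.6]
ft_force: [0.5, 0.0, -1.6]
finger_gap: 8.6
time: 10.65
tool_pos: [455.5, -193.9, 110.4]
tcp_rot: [180.0, -0.0, 42.6]
ft_force: [-1.0, 2.0, 4.0]
finger_gap: 9.0
```

```bash
python3 -m inch '[[[0,0,0.05],[0,0,0],0],[[0,0,0.1],[0,0,0],0],[[0,0,0.1],[0,0,0],0]]'
```

```text
time: 10.95
tool_pos: [455.9, -194.0, 110.2]
tcp_rot: [179.9, -0.0, 42.6]
ft_force: [-3.2, 3.5, 10.0]
finger_gap: 8.7
```

```bash
python3 -m inch '[[[0,0,-0.03],[0,0,0],0],[[0,0,-0.06],[0,0,0],0],[[0,0,-0.06],[0,0,0],0]]'; python3 -c "
from h import *
s=telemetry.sense();print(s['wrist_torque'],s['ft_force'])"
```

```text
time: 11.25
tool_pos: [455.7, -193.9, 110.3]
tcp_rot: [180.0, -0.0, 42.6]
ft_force: [-1.9, 4.0, 6.4]
finger_gap: 8.7
[ 0.49967873  0.33689649 -0.09556557] [-1.93529585  4.00811703  6.41767562]
```

```bash
python3 -m inch '[[[0,-0.03,-0.02],[0,0,-0.035],0],[[0,-0.03,-0.035],[0,0,-0.07],0],[[0,-0.03,-0.052],[0,0,-0.105],0],[[0,-0.03,-0.07],[0,0,-0.14],0],[[0,-0.03,-0.086],[0,0,-0.175],0],[[0,-0.03,-0.086],[0,0,-0.175],0]]'; python3 -c "
from h import *
s=telemetry.sense();print(s['wrist_torque'],s['ft_force'])"
```

```text
time: 11.85
tool_pos: [455.6, -193.7, 111.1]
tcp_rot: [179.9, -0.0, 52.7]
ft_force: [-0.1, 2.7, 5.4]
finger_gap: 8.5
[ 0.42533963  0.06826618 -0.13985879] [-0.08457086  2.69954828  5.40907716]
```

```bash
python3 -m inch '[[[0.01,-0.01,-0.018],[0,0,-0.035],0],[[0.01,-0.01,-0.035],[0,0,-0.07],0],[[0.01,-0.01,-0.052],[0,0,-0.105],0],[[0.01,-0.01,-0.07],[0,0,-0.14],0],[[0.01,-0.01,-0.086],[0,0,-0.175],0],[[0.01,-0.01,-0.086],[0,0,-0.175],0]]'; python3 -c "
from h import *
s=telemetry.sense();print(s['wrist_torque'],s['ft_force'])"
```

```text
time: 12.45
tool_pos: [455.6, -193.6, 111.9]
tcp_rot: [179.9, -0.0, 62.7]
ft_force: [-0.3, 3.0, 5.4]
finger_gap: 8.4
[ 0.46226303  0.13798218 -0.20475095] [-0.33688575  3.03358275  5.3820397 ]
```

```bash
python3 -m inch '[[[0.01,0,-0.018],[0,0,-0.035],0],[[0.01,0,-0.035],[0,0,-0.07],0],[[0.01,0,-0.052],[0,0,-0.105],0],[[0.01,0,-0.07],[0,0,-0.14],0],[[0.01,0,-0.086],[0,0,-0.175],0],[[0.01,0,-0.086],[0,0,-0.175],0]]'; python3 -c "
from h import *
s=telemetry.sense();print(s['wrist_torque'],s['ft_force'])"
```

```text
time: 13.05
tool_pos: [455.5, -193.3, 112.7]
tcp_rot: [180.0, -0.0, 72.7]
ft_force: [-1.1, 3.3, 6.2]
finger_gap: 8.4
[ 0.56669251  0.27271772 -0.23437771] [-1.14768794  3.25833994  6.15062965]
```

```bash
python3 -m inch '[[[0.01,0,-0.018],[0,0,-0.035],0],[[0.01,0,-0.035],[0,0,-0.07],0],[[0.01,0,-0.052],[0,0,-0.105],0],[[0.01,0,-0.07],[0,0,-0.14],0],[[0.01,0,-0.086],[0,0,-0.175],0],[[0.01,0,-0.086],[0,0,-0.175],0]]'; python3 -c "
from h import *
s=telemetry.sense();print(s['wrist_torque'],s['ft_force'])"
```

```text
time: 13.65
tool_pos: [455.4, -193.4, 113.5]
tcp_rot: [180.0, 0.0, 82.7]
ft_force: [-0.5, 2.7, 6.0]
finger_gap: 8.9
[ 0.42249736  0.24028363 -0.09579889] [-0.50283151  2.67222533  5.98100983]
```

```bash
python3 -m inch '[[[0,0,-0.018],[0,0,-0.035],0],[[0,0,-0.035],[0,0,-0.07],0],[[0,0,-0.043],[0,0,-0.087],0],[[0,0,-0.043],[0,0,-0.087],0]]'; python3 -c "
from h import *
s=telemetry.sense();print(s['wrist_torque'],s['ft_force'])"
```

```text
time: 14.05
tool_pos: [455.1, -193.3, 113.2]
tcp_rot: [-180.0, -0.0, 87.7]
ft_force: [0.4, 1.5, -0.0]
finger_gap: 8.7
[ 0.21359633 -0.05392734 -0.01697879] [ 0.35078641  1.49686128 -0.00369274]
```

```bash
python3 -m inch '[[[0,0,-0.018],[0,0,-0.035],0],[[0,0,-0.035],[0,0,-0.07],0],[[0,0,-0.035],[0,0,-0.087],0],[[0,0,-0.035],[0,0,-0.087],0]]'; python3 -c "
from h import *
s=telemetry.sense();print(s['wrist_torque'],s['ft_force'])"
```

```text
time: 14.45
tool_pos: [455.0, -193.3, 113.5]
tcp_rot: [-180.0, -0.0, 92.7]
ft_force: [-0.7, 1.6, -0.1]
finger_gap: 8.8
[ 0.16075965 -0.03889396  0.01566224] [-0.65712051  1.55462074 -0.10822172]
```

```bash
python3 -m inch '[[[0.02,0,0.05],[0,0,0],0],[[0.02,0,0.1],[0,0,0],0],[[0.02,0,0.15],[0,0,0],0],[[0.02,0,0.2],[0,0,0],0],[[0.02,0,0.2],[0,0,0],0]]'; python3 -c "
from h import *
s=telemetry.sense();print(s['wrist_torque'],s['ft_force'])"
```

```text
time: 14.95
tool_pos: [455.1, -193.1, 111.7]
tcp_rot: [-180.0, -0.0, 92.7]
ft_force: [0.0, 2.1, -1.2]
finger_gap: 8.8
[0.14329375 0.0103407  0.01707841] [ 0.02380603  2.10617308 -1.2067371 ]
```

```bash
python3 -m inch '[[[0.02,0,0.05],[0,0,0],0],[[0.02,0,0.1],[0,0,0],0],[[0.02,0,0.15],[0,0,0],0],[[0.02,0,0.2],[0,0,0],0],[[0.02,0,0.2],[0,0,0],0]]'; python3 -c "
from h import *
s=telemetry.sense();print(s['wrist_torque'],s['ft_force'])"
```

```text
time: 15.45
tool_pos: [455.2, -192.9, 109.7]
tcp_rot: [-180.0, -0.0, 92.7]
ft_force: [0.0, 0.3, -1.4]
finger_gap: 8.4
[0.05830024 0.05846471 0.05305001] [ 2.70700755e-04  3.35970659e-01 -1.40157161e+00]
```

```bash
python3 -m inch '[[[0,0,0.05],[0,0,0],0],[[0,0,0.1],[0,0,0],0],[[0,0,0.1],[0,0,0],0]]'; python3 -c "
from h import *
s=telemetry.sense();print(s['wrist_torque'],s['ft_force'])"
```

```text
time: 15.75
tool_pos: [455.2, -192.9, 108.7]
tcp_rot: [-180.0, -0.0, 92.7]
ft_force: [0.2, 0.3, -0.7]
finger_gap: 8.8
[ 0.18310913  0.01840729 -0.03482662] [ 0.17997029  0.25054746 -0.66506744]
```

```bash
python3 -m inch '[[[0,0,0.05],[0,0,0],0],[[0,0,0.1],[0,0,0],0],[[0,0,0.1],[0,0,0],0]]'; python3 -c "
from h import *
s=telemetry.sense();print(s['wrist_torque'],s['ft_force'])"
```

```text
time: 16.05
tool_pos: [455.2, -192.9, 107.7]
tcp_rot: [-180.0, -0.0, 92.7]
ft_force: [0.1, 0.9, -1.4]
finger_gap: 8.7
[ 0.13826257  0.08360716 -0.05303966] [ 0.09134569  0.93082582 -1.43307972]
```

Lateral forces near zero; continue down to the rib.

```bash
python3 -m inch '[[[0,0,0.05],[0,0,0],0],[[0,0,0.1],[0,0,0],0],[[0,0,0.1],[0,0,0],0]]'; python3 -m inch '[[[0,0,0.03],[0,0,0],0],[[0,0,0.06],[0,0,0],0],[[0,0,0.06],[0,0,0],0]]';python3 -c "
from h import *
s=telemetry.sense();print(s['wrist_torque'],s['ft_force'])"
```

```text
time: 16.35
tool_pos: [455.1, -192.9, 106.7]
tcp_rot: [-180.0, -0.0, 92.7]
ft_force: [-0.1, 0.4, -0.6]
finger_gap: 8.7
time: 16.65
tool_pos: [455.2, -193.0, 106.4]
tcp_rot: [180.0, 0.0, 92.7]
ft_force: [-1.5, 1.9, 2.3]
finger_gap: 9.1
[0.12844347 0.27867449 0.00247347] [-1.51261762  1.85170637  2.32224615]
```

```bash
python3 -m inch '[[[0,0,0.02],[0,0,0.035],0],[[0,0,0.02],[0,0,0.07],0],[[0,0,0.03],[0,0,0.105],0],[[0,0,0.04],[0,0,0.14],0],[[0,0,0.05],[0,0,0.175],0],[[0,0,0.05],[0,0,0.175],0]]';python3 -c "
from h import *
s=telemetry.sense();print(s['wrist_torque'],s['ft_force'])"
```

```text
time: 17.25
tool_pos: [455.4, -192.9, 106.2]
tcp_rot: [180.0, 0.0, 82.6]
ft_force: [-1.6, 1.6, 4.6]
finger_gap: 9.0
[0.3965903  0.30866274 0.02683983] [-1.58368172  1.59473455  4.6148574 ]
```

```bash
python3 -m inch '[[[0,0,0.015],[0,0,0.035],0],[[0,0,0.03],[0,0,0.07],0],[[0,0,0.045],[0,0,0.105],0],[[0,0,0.06],[0,0,0.14],0],[[0,0,0.08],[0,0,0.175],0],[[0,0,0.08],[0,0,0.175],0]]';python3 -c "
from h import *
s=telemetry.sense();print(s['wrist_torque'],s['ft_force'])"
```

```text
time: 17.85
tool_pos: [455.6, -193.0, 105.3]
tcp_rot: [179.9, 0.0, 72.7]
ft_force: [-0.3, 1.8, 4.2]
finger_gap: 8.8
[ 0.29559353  0.11081565 -0.01490305] [-0.29212677  1.82609976  4.23689615]
```

Drawing down as expected (105.3 → lid ≈64.3). Continue.

```bash
python3 -m inch '[[[0,0,0.017],[0,0,0.035],0],[[0,0,0.034],[0,0,0.07],0],[[0,0,0.05],[0,0,0.105],0],[[0,0,0.067],[0,0,0.14],0],[[0,0,0.085],[0,0,0.175],0],[[0,0,0.085],[0,0,0.175],0]]';python3 -c "
from h import *
s=telemetry.sense();print(s['wrist_torque'],s['ft_force'])"
```

```text
time: 18.45
tool_pos: [455.6, -193.1, 104.5]
tcp_rot: [179.9, -0.0, 62.7]
ft_force: [-0.5, 0.8, 3.1]
finger_gap: 8.6
[ 0.26521444  0.02703008 -0.05720181] [-0.46529767  0.84381013  3.14258627]
```

```bash
python3 -m inch '[[[0,0,0.017],[0,0,0.035],0],[[0,0,0.034],[0,0,0.07],0],[[0,0,0.05],[0,0,0.105],0],[[0,0,0.067],[0,0,0.14],0],[[0,0,0.085],[0,0,0.175],0],[[0,0,0.085],[0,0,0.175],0]]';python3 -c "
from h import *
s=telemetry.sense();print(s['wrist_torque'],s['ft_force'])"
```

```text
time: 19.05
tool_pos: [455.5, -193.1, 103.5]
tcp_rot: [179.9, -0.0, 52.7]
ft_force: [0.6, 1.5, 5.2]
finger_gap: 8.3
[ 0.13323011 -0.08091121 -0.02673242] [0.59001961 1.51264979 5.17979292]
```

```bash
python3 -m inch '[[[0,0,0.015],[0,0,0.035],0],[[0,0,0.03],[0,0,0.07],0],[[0,0,0.03],[0,0,0.07],0]]';python3 -c "
from h import *
s=telemetry.sense();print(s['wrist_torque'],s['ft_force'])"
```

```text
time: 19.35
tool_pos: [455.5, -193.1, 103.2]
tcp_rot: [180.0, -0.0, 48.7]
ft_force: [0.3, 1.2, 4.8]
finger_gap: 9.0
[ 0.14178422 -0.11290633  0.00347993] [0.32187611 1.24487225 4.77852179]
```

```bash
python3 -m inch '[[[0,0,0],[0,0,0.035],0],[[0,0,0],[0,0,0.035],0]]';python3 -c "
from h import *
s=telemetry.sense();print(s['wrist_torque'],s['ft_force'])"
```

```text
time: 19.55
tool_pos: [455.4, -193.1, 103.1]
tcp_rot: [180.0, -0.0, 46.7]
ft_force: [0.2, 0.1, 3.7]
finger_gap: 8.9
[ 0.02870409 -0.20199754 -0.0109265 ] [0.19175521 0.13025504 3.69221694]
```

```bash
python3 -m inch '[[[0,0,0.015],[0,0,0.035],0],[[0,0,0.015],[0,0,0.035],0]]';python3 -c "
from h import *
s=telemetry.sense();print(s['wrist_torque'],s['ft_force'])"
```

```text
time: 19.75
tool_pos: [455.5, -193.1, 103.0]
tcp_rot: [180.0, -0.0, 44.7]
ft_force: [1.9, 0.5, 3.4]
finger_gap: 8.6
[ 0.0454859  -0.20045958 -0.07457857] [1.85291634 0.54378127 3.38572367]
```

```bash
python3 -m inch '[[[0,0,0.015],[0,0,0.035],0],[[0,0,0.015],[0,0,0.035],0]]';python3 -c "
from h import *
s=telemetry.sense();print(s['wrist_torque'],s['ft_force'])"
```

```text
time: 19.95
tool_pos: [455.6, -193.1, 103.0]
tcp_rot: [180.0, -0.0, 42.7]
ft_force: [1.0, 0.5, 5.0]
finger_gap: 8.9
[ 0.12080559 -0.33198235  0.06954899] [0.99191742 0.45025505 4.95479372]
```

```bash
python3 -m inch '[[[0,0,0],[0,0,0.035],0],[[0,0,0],[0,0,0.035],0]]';python3 -c "
from h import *
s=telemetry.sense();print(s['wrist_torque'],s['ft_force'])"
```

```text
time: 20.15
tool_pos: [455.6, -193.1, 102.9]
tcp_rot: [179.9, -0.0, 40.6]
ft_force: [1.7, -0.7, 5.4]
finger_gap: 8.8
[ 0.04133842 -0.40514022 -0.00153174] [ 1.74462984 -0.68295437  5.42451965]
```

```bash
python3 -m inch '[[[0,0,0],[0,0,0.035],0],[[0,0,0],[0,0,0.035],0]]';python3 -c "
from h import *
s=telemetry.sense();print(s['wrist_torque'],s['ft_force'])"
```

```text
time: 20.35
tool_pos: [455.6, -193.2, 103.0]
tcp_rot: [179.9, -0.0, 38.6]
ft_force: [2.2, 1.4, 5.1]
finger_gap: 8.3
[-0.03070521 -0.38988389 -0.03909476] [2.15810528 1.41841612 5.11316315]
```

```bash
python3 -m inch '[[[0,0,0],[0,0,0.035],0],[[0,0,0],[0,0,0.035],0]]';python3 -c "
from h import *
s=telemetry.sense();print(s['wrist_torque'],s['ft_force'])
cv2.imwrite('pics/w6.png',cv2.resize(viewer.snapshot('wrist')[180:380,210:430,::-1],None,fx=3,fy=3))"
```

```text
time: 20.55
tool_pos: [455.5, -193.1, 102.9]
tcp_rot: [180.0, -0.0, 36.6]
ft_force: [1.3, 0.7, 6.1]
finger_gap: 8.6
[-0.04315828 -0.3381579   0.02961242] [1.31523738 0.69475269 6.13463085]
```

View pics/w6.png

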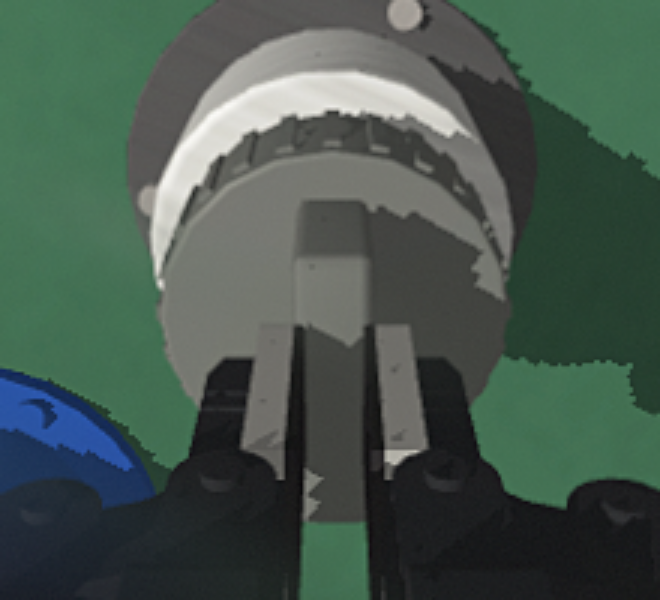

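Lid turns with the gripper and sits on the neck, but no tightening torque yet; continue in small steps.

```bash
python3 -m inch '[[[0,0,0],[0,0,0.035],0],[[0,0,0],[0,0,0.035],0]]';python3 -c "
from h import *
s=telemetry.sense();print(s['wrist_torque'],s['ft_force'])"
```

```text
time: 20.8
tool_pos: [455.4, -193.1, 102.9]
tcp_rot: [180.0, -0.0, 34.6]
ft_force: [1.4, 1.0, 5.3]
finger_gap: 8.6
[ 0.06625308 -0.28636052  0.14288846] [1.42298547 1.03899404 5.2538742 ]
```

```bash
python3 -m inch '[[[0,0,0],[0,0,0.035],0],[[0,0,0],[0,0,0.035],0]]';python3 -c "
from h import *
s=telemetry.sense();print(s['wrist_torque'],s['ft_force'])"
```

```text
time: 21.0
tool_pos: [455.4, -193.0, 102.9]
tcp_rot: [180.0, -0.0, 32.7]
ft_force: [0.8, 0.9, 6.3]
finger_gap: 9.0
[ 0.0895018  -0.21942782  0.29512244] [0.80795363 0.91081459 6.33932867]
```

Torque is rising (0.14 → 0.30 N m). One more small step.

```bash
python3 -m inch '[[[0,0,0],[0,0,0.017],0],[[0,0,0],[0,0,0.017],0]]';python3 -c "
from h import *
s=telemetry.sense();print(s['wrist_torque'],s['ft_force'])"
```

```text
time: 21.2
tool_pos: [455.4, -193.0, 102.9]
tcp_rot: [180.0, -0.0, 31.7]
ft_force: [0.9, 0.8, 5.4]
finger_gap: 8.8
[ 0.09420628 -0.15990756  0.3977626 ] [0.94556466 0.77887126 5.44036361]
```

Tight at 0.40 N m. Relieve the press and let go.

```bash
python3 -m inch '[[[0,0,-0.05],[0,0,0],0],[[0,0,-0.05],[0,0,0],0],[[0,0,-0.05],[0,0,0],0.5],[[0,0,-0.05],[0,0,0],0.5],[[0,0,-0.05],[0,0,0],0.5],[[0,0,-0.05],[0,0,0],0.5],[[0,0,-0.05],[0,0,0],0.5],[[0,0,-0.05],[0,0,0],0.5]]'
```

```text
time: 22.0
tool_pos: [455.1, -192.9, 103.1]
tcp_rot: [-180.0, 0.0, 31.6]
ft_force: [0.6, -0.1, 0.5]
finger_gap: 42.6
```

```bash
python3 -m inch '[[[0,0,-2],[0,0,0],0.5],[[0,0,-5],[0,0,0],0.5],[[0,0,-9],[0,0,0],0.5],[[0,0,-13],[0,0,0],0.5],[[0,0,-13],[0,0,0],0.5],[[0,0,-13],[0,0,0],0.5]]'; python3 - <<'E'
from h import *
s=telemetry.sense(); im=viewer.snapshot('wrist')[:,:,::-1]; cv2.imwrite('pics/w7.png',im); np.save('w7T.npy',wristT(s)); print(s['tool_pos'],s['tcp_rot'])
sc=viewer.snapshot('scene')[:,:,::-1]; cv2.imwrite('pics/s7f.png',sc); cv2.imwrite('pics/s7.png',cv2.resize(sc[150:270,150:300],None,fx=4.5,fy=4.5,interpolation=2))
E
```

```text
time: 22.6
tool_pos: [456.0, -193.4, 234.5]
tcp_rot: [179.8, -0.1, 31.6]
ft_force: [0.6, 0.3, -0.2]
finger_gap: 42.6
[ 455.96320313 -193.36244496  234.5386457 ] [ 1.79846721e+02 -8.51428079e-02  3.15633839e+01]
```

View pics/w7.png

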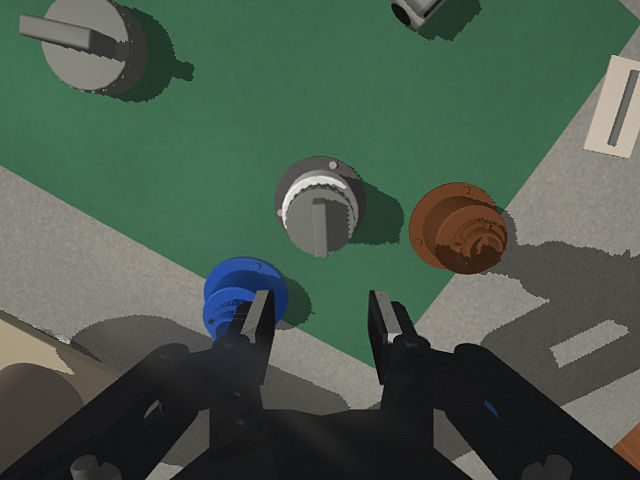

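View pics/s7.png

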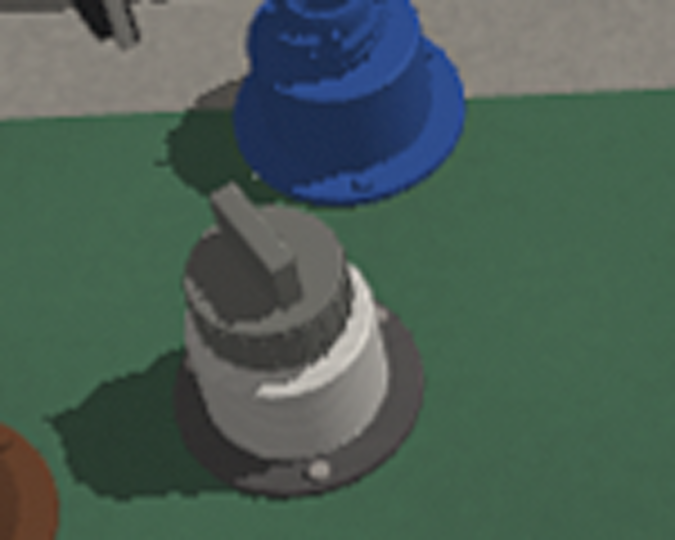

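Wrist and scene views show the lid level and low on the silver pot (wrist ~(320,218)), released, with nothing touching it. By feel it dropped from rib contact at TCP z 106.5 to 102.9, which is 3.6 mm against 3.5 expected. Handing in after a settle.

```bash
python3 -m inch '[[[0,0,0],[0,0,0],0.5],[[0,0,0],[0,0,0],0.5]]'; python3 - <<'E'
from h import *
r.hand_in(); print(telemetry.sense()['time'])
E
```

```text
time: 22.9
tool_pos: [454.5, -192.6, 231.7]
tcp_rot: [-179.9, 0.1, 31.6]
ft_force: [0.3, -0.3, 0.0]
finger_gap: 42.7
the job is handed in; nothing more can be done
the job is handed in; nothing more can be done
```

The small grey lid is screwed onto the silver pot and released, and the job is handed in at about 23 s of the 72 s allowed. No verdict was reported.

- **Finding the thread:** I rested the lid on the thread at about 5 N and turned it counterclockwise roughly 45° until the press force vanished. I then lowered it onto the rib with no side load.
- **Tightening:** I turned it clockwise about 61°, more than the roughly 50° described, until the torque reached 0.40 N m. The lid came down 3.6 mm, against 3.5 mm expected.
- **Force:** The press peaked at about 10 N when the lid first touched down, and stayed at 6 N or less while turning.
- **Last checks:** After letting go, the pictures show the lid level and centred by eye, and the gripper is clear and reads no force. I judged the final height by feel from the arm's position and did not measure it separately in the images.
- **Readings that disagreed:** The cameras put the pot and lid within about 2–5 mm of each other. The finger gap read about 8.7 mm on the 12 mm bar, though the grip held.
- **Bystanders:** I never moved near the bottles or the truck. I did not re-measure their positions at the end.

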